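# Lift a computer board into the inspection camera's view

## Robot

A 6-joint arm with a two-finger parallel gripper is mounted at the origin on the work surface. World frame = base frame: x ahead of the robot, y to its left, z up, the work surface at z = 0. Lengths are in m, angles in rad, forces in N, time in s.
With the tool pointing down it reaches from about 0.25 to 0.725 m from the base axis. Payload 4 kg.
Tool frame: the origin (TCP) lies on the centre line of the jaws, within the pads' length; the fingertips stand 11 mm ahead of it and the grasp point (between the pads) lies 8 mm behind it (bot.nose_length is the distance from the TCP to the fingertips, in m); z points along the fingers, y is the direction in which the jaws open and shut (so a half turn about z gives the same grasp; the last joint's range is limited). The gripper opens to 85 mm and grips with 20 to 120 N. Pads are 22 mm wide; open, the fingers measure 114 mm over their backs; the gripper's body (76 mm by 85 mm) begins 54 mm behind the grasp point. The pads swing forward as they close: fully open they stand 13 mm farther back than shut.
Start: joints at [-1.235, 0.241, 0.005, 1.335, 0, 1.571], TCP at [0.165, -0.472, 0.242] pointing down, gripper open.
Joint ranges: [-2.72, 2.72], [-1.05, 1.87], [-1.09, 1.28], [-1.99, 2.15], [-1.42, 1.44], [-3.14, 3.14]. Speed limits (rad/s): [2.79, 2.79, 3.14, 3.14, 3.14, 3.14].

## Interface

Orientations are given as a unit quaternion [x, y, z, w].
In Python, from workcell import bot gives the robot as it stands.
- The arm moves only by the tool play_rows, never from a script. Its argument "plan" is one flat list of numbers, 6 for each row, row after row: the shift along the tool's x, y, z in mm, then the turn, a rotation vector about the tool's x, y, z in rad. A call has 1 to 20 rows; each row shifts and turns the commanded pose from where the row before left it, along the tool's axes as they then stand; what a row does not reach is not made up. A row lasts 1/8 s, in which the tool goes at most 62.5 mm and 10.7 degrees, less where a joint would pass 70% of its speed; a pose out of reach is approached as far as the arm can. A call with a gripper value outside its range is refused whole. "hand" is the opening in per cent of the stroke, from 0 (shut) to 100 (fully open), set as the call begins (left out, the last holds). The fingers move at their own pace and stop on an object; the grip force is fixed at half the most. Time passes only in rows, so rows that do not move let the fingers close. It gives the time, the measured TCP pose, the force and the opening at its end, in the units of the state.
- bot.get_obs(): the state, without advancing time (a new reading comes with each control period).
- bot.camera(name): name is "scene" or "side" or "wrist"; returns a dict with "frame" (420x560x3 uint8, blue, green, red), "range_z" (420x560 float32, m along the optical axis (not along the pixel's ray), 0 where there is no reading), "K" (3x3 intrinsics, pixels), "dist" ([k1, k2, p1, p2, k3] as OpenCV has them; the pictures are not rectified), "cam_to_world" (4x4, takes a point from camera to world coordinates). Camera axes: x right, y down, z forward; pixel columns grow to the right and rows downward; lengths in m; the calibration is good to about 2 mm. A picture is of the moment at which its call begins.
- bot.job_done(): hands the job in, once; it reports no verdict.
Trained networks look in the newest picture that a camera, given by its name, has taken for a name from the list of things; names that differ only in an ending like _2 or _b are one class to them, and where a whole thing is asked for, a point or a joint stands for the part that bears it (a point fixed in the world has none). Each returns a list of dicts, best first, with "p" (0 to 1); they miss things now and then, are a little off and sometimes report something else, mostly with a low value. They report only what shows in the picture. A call takes as long as a camera call. They do not tell look-alikes from the thing itself.
- bot.outline_of(query, camera): "mask" (420x560 bool, what is visible of it) and "point" ([row, column] in pixels, amid what is visible of it).
The state is a dict: "clock": time; "joint_pos": joint angles; "joint_vel": joint speeds; "tau": joint torques, N m; "eef_pos": TCP position; "tool_rot": TCP orientation; "ft_force": force on the tool from outside, world axes, zero at the start; "ft_torque": the same for the moment, N m; "grip_width": finger opening in m.
Only numpy, scipy, OpenCV 4.12 (cv2) and the standard library are available. Lean on these libraries where they do the work, as an engineer would, in place of code of your own. Each camera call takes 0.05 s, during which the arm holds its last target.

## Task

Take the single-board computer by its tall finned heat sink and set it down square in the nest of the inspection stage, flat on its four feet between the corner lips (its ports may face either end), and let go of it. Then swing the stage's cam lever up until its arm stands straight upright, where the cam lifts the nest highest in front of the side-on camera, and finish while still holding the lever there by its grip: do not let go, because it springs back. Lower the board in rather than drop it, and leave the other things on the table alone.

Things in the scene. Friction and masses are not known exactly. Their poses are not given: they have to be found in the camera images.
- board_grip (a point): Where to grasp the loose computer board (about 0.12 kg): centre of its heat sink, 31 mm above the soles of its feet. Heat sink: finned aluminium block 36 x 36 mm in the board's middle, from 8 to 42 mm above the soles; pinch it across y (36 mm), finger tips above the green board, whose top is 23 mm below this point. z up
- board: The same board; origin: middle, at the soles. Green board 85 (x) x 56 mm (y), top 8 mm above the soles, on four 5 mm feet. Steel ports at the +x end, from x = 27 mm, to 23 mm above the soles, overhanging that end by 1.5 mm; black pin header at the -x end, outward of x = -35 mm, to 21 mm above the soles
- nest (a point): Centre of the nest floor on the stage's moving plate (115 x 84 mm); the board's feet stand on it, its grasp point then 31 mm above. Corner lips 9 mm tall, 5 mm thick leave a pocket 93 (x) by 64 mm (y), 4 mm wider than the board on each side. The plate only slides up and down: floor at 82 mm + 20 mm x sin(lever angle) above the table. z up
- fixture: The inspection stage, fixed to the table; origin: on the table under the nest centre. Its x axis (within 0.25 rad of the world's) points away from the robot, to the camera on a post: lens from x = 73 mm, post to x = 126 mm, 44 mm wide, top 148 mm above the table. Base 250 x 150 mm. Nest and lever pivot have the same axes
- lever_pivot (a point): Point on the cam lever's pivot axis, at the lever arm: 50 mm above the table, 70 mm to the stage's -y side of the nest centre. The axis is level, along the stage's y
- lever_grip (a point): Middle of the lever's black round grip: a bar 14 mm thick, 62 mm long, parallel to the pivot axis, sticking out to the stage's -y side from the end of the flat steel arm. 110 mm from the pivot axis, 36 mm further to -y than lever_pivot; 30 mm free on each side. Pinch it from above, fingers closing along the stage's x; it turns in the fingers as the lever swings
- cam_lever (a joint): Lever angle, rad. 0: arm level, pointing to the stage's -x (to the robot); grows as it swings up; 1.571: upright = highest lift; beyond, it leans away from the robot and the nest sinks. Stops at 0 and 2.3. Starts between about 0.15 and 0.6, where friction keeps it; takes 4 to 8 N at the grip; let go near the top it springs back
- small_board: bystander: small bare green circuit board, 65 x 30 x 11 mm, lying flat, no heat sink; origin: centre of its underside
- case_half: bystander: empty open blue plastic case half, 96 x 66 x 22 mm; origin: centre of its underside
- screwdriver: bystander: screwdriver 160 mm long lying on the table; origin under its middle
- mug: bystander: white mug, radius 38 mm, 85 mm tall; origin: centre of its underside
- tin: bystander: small round metal tin, radius 27 mm, 34 mm tall; origin: centre of its underside
Mind the look-alikes: they are no part of the job. Leave any orange look-alike of the board alone.

How it is judged:
By the outcome, as a careful person would: the job done as asked, in the order asked, and still so for the second after the job is handed in, while the arm keeps its last pose, push and grip.
It also fails if it takes over 48 s, if anything falls off the work surface, if the arm or the gripper's body presses on something with over 40 N, if the wrist force passes 120 N, or if a joint passes its speed limit or range.

## Working session

There is one attempt and no reset: what is moved stays moved. The work goes in short steps, Python scripts to look and compute and a tool call to move; the robot and the scene stay as the last step left them, time stands still between calls to the robot, and variables do not carry over. Pictures are saved under pics/ and viewed, and the job is handed in when it is done.

Besides the shell and the picture viewer there is one more tool, called after "Emit:" by a JSON object that holds its "method" and its "body". play_rows: Moves the arm, as the interface text tells. Its arguments: {"type":"object","properties":{"plan":{"type":"array","items":{"type":"number"}},"hand":{"type":"number"}},"required":["plan"]}

```bash
ls; mkdir -p pics
python3 - <<'E'
from workcell import bot
import cv2,numpy as np
o=bot.get_obs();print({k:np.round(v,3) for k,v in o.items()})
for n in ["scene","side","wrist"]:
    c=bot.camera(n);cv2.imwrite(f"pics/{n}0.png",c["frame"]);np.savez(f"{n}0.npz",**{k:v for k,v in c.items()})
    print(n,np.round(c["cam_to_world"],3).tolist(),np.round(c["K"],1).tolist(),c["dist"])
E
```

```text
pics
{'clock': np.float64(0.0), 'joint_pos': array([-1.235,  0.241,  0.004,  1.335, -0.   ,  1.571]), 'joint_vel': array([-0.001,  0.   , -0.   ,  0.001, -0.001,  0.   ]), 'tau': array([-1.0000e-03, -3.7231e+01,  2.5241e+01,  1.7000e-02, -0.0000e+00,
       -0.0000e+00]), 'eef_pos': array([ 0.165, -0.471,  0.241]), 'tool_rot': array([ 0.986,  0.167, -0.   , -0.001]), 'ft_force': array([-0.072,  0.212,  0.256]), 'ft_torque': array([ 0.037, -0.034, -0.045]), 'grip_width': np.float64(0.085)}
scene [[-0.103, 0.762, -0.639, 1.567], [0.995, 0.086, -0.058, 0.032], [0.01, -0.641, -0.767, 1.287], [0.0, 0.0, 0.0, 1.0]] [[443.1, 0.0, 286.7], [0.0, 443.1, 216.2], [0.0, 0.0, 1.0]] [-0.10575929  0.          0.          0.          0.        ]
side [[0.979, -0.118, 0.164, 0.373], [-0.202, -0.601, 0.774, -0.952], [0.008, -0.791, -0.612, 0.795], [0.0, 0.0, 0.0, 1.0]] [[425.2, 0.0, 271.5], [0.0, 425.2, 208.3], [0.0, 0.0, 1.0]] [-0.13062189  0.          0.          0.          0.        ]
wrist [[0.329, -0.907, -0.261, 0.231], [-0.944, -0.317, -0.09, -0.449], [-0.001, 0.276, -0.961, 0.374], [0.0, 0.0, 0.0, 1.0]] [[299.3, 0.0, 276.3], [0.0, 299.3, 209.7], [0.0, 0.0, 1.0]] [-0.00553816  0.          0.          0.          0.        ]
```

View pics/scene0.png

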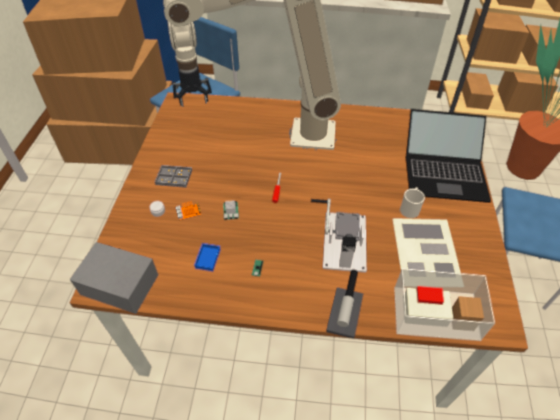

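View pics/side0.png

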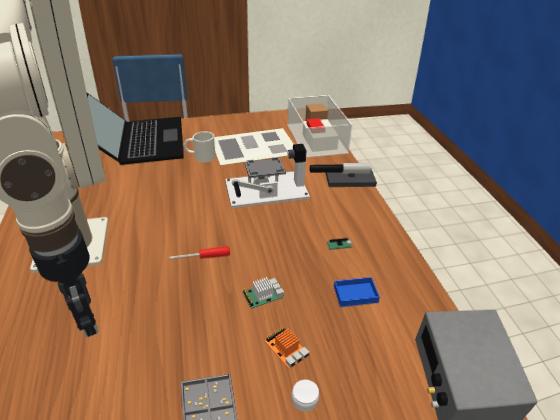

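View pics/wrist0.png

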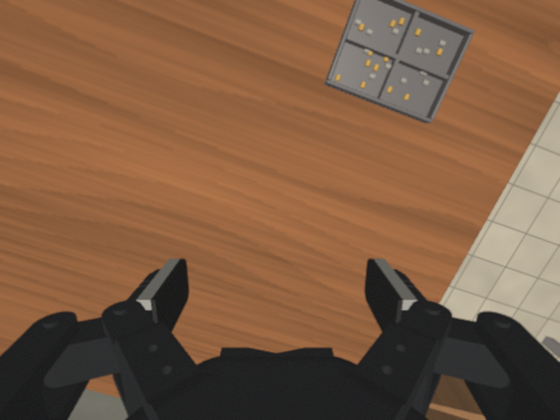

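The real board (green, silver heat sink) is at scene (231,209) and side (264,291). The orange look-alike is at scene (188,210) and side (288,345). The stage is at scene (345,240). Next I measure the board and the stage.

```bash
cat > h.py <<'E'
import cv2,numpy as np
from workcell import bot
def cloud(c):
    h,w=c["range_z"].shape
    u,v=np.meshgrid(np.arange(w),np.arange(h))
    p=cv2.undistortPoints(np.stack([u,v],-1).reshape(-1,1,2).astype(np.float64),c["K"],c["dist"]).reshape(h,w,2)
    z=c["range_z"][...,None].astype(float)
    P=np.concatenate([p*z,z],-1)
    T=c["cam_to_world"]
    W=P@T[:3,:3].T+T[:3,3]; W[c["range_z"]<=0]=np.nan
    return W
def proj(c,X):
    T=np.linalg.inv(c["cam_to_world"])
    r,_=cv2.Rodrigues(T[:3,:3])
    return cv2.projectPoints(np.asarray(X,float).reshape(-1,1,3),r,T[:3,3],c["K"],c["dist"])[0].reshape(-1,2)
def crop(img,u,v,r,s,name):
    a=img[max(0,v-r):v+r,max(0,u-r):u+r];cv2.imwrite(name,cv2.resize(a,None,fx=s,fy=s,interpolation=cv2.INTER_CUBIC))
E
python3 - <<'E'
from h import *
for n in ["side","scene"]:
    c=bot.camera(n);W=cloud(c)
    np.savez(n+"1.npz",**c)
    for q in ["board","fixture","nest","cam_lever","lever_grip","mug","tin","screwdriver","small_board","case_half"]:
        for r in bot.outline_of(q,n)[:3]:
            m=r["mask"];P=W[m];P=P[~np.isnan(P[:,0])]
            print(n,q,round(r["p"],2),np.round(r["point"]),m.sum(),np.round(np.median(P,0),3) if len(P) else None, np.round(np.percentile(P[:,2],98),3) if len(P) else None)
s=np.load("side1.npz");crop(s["frame"],270,300,70,5,"pics/c_board.png");crop(s["frame"],268,180,60,6,"pics/c_fix.png")
E
```

```text
side board 0.64 [344. 286.] 1015 [ 0.513 -0.451  0.021] 0.044
side board 0.57 [292. 261.] 742 [ 0.494 -0.293  0.02 ] 0.044
side fixture 0.56 [187. 271.] 3257 [0.595 0.127 0.03 ] 0.145
side nest 0.72 [170. 266.] 628 [0.581 0.146 0.089] 0.098
side cam_lever 0.83 [187. 258.] 358 [0.542 0.08  0.07 ] 0.097
side cam_lever 0.63 [291. 357.] 1087 [ 0.718 -0.318  0.005] 0.023
side lever_grip 0.95 [188. 252.] 349 [0.532 0.08  0.072] 0.099
side mug 0.96 [148. 202.] 672 [0.405 0.377 0.055] 0.086
side screwdriver 0.72 [252. 213.] 362 [ 0.386 -0.128  0.019] 0.026
side screwdriver 0.22 [185. 252.] 386 [0.538 0.08  0.071] 0.099
side small_board 0.57 [244. 336.] 221 [ 0.736 -0.146  0.005] 0.012
side small_board 0.5 [292. 260.] 798 [ 0.493 -0.293  0.019] 0.044
side case_half 0.95 [292. 356.] 1166 [ 0.719 -0.32   0.004] 0.023
scene board 0.66 [209. 231.] 274 [ 0.511 -0.278  0.021] 0.045
scene board 0.62 [212. 188.] 274 [ 0.527 -0.439  0.013] 0.045
scene fixture 0.84 [241. 345.] 2399 [0.628 0.144 0.045] 0.147
scene nest 0.98 [224. 345.] 566 [0.584 0.152 0.089] 0.099
scene cam_lever 0.5 [210. 326.] 173 [0.508 0.08  0.085] 0.1
scene lever_grip 0.56 [210. 326.] 166 [0.515 0.081 0.085] 0.099
scene mug 0.94 [203. 411.] 578 [0.428 0.402 0.051] 0.086
scene tin 0.74 [207. 157.] 171 [ 0.535 -0.555  0.031] 0.038
scene screwdriver 0.63 [194. 277.] 131 [ 0.4   -0.119  0.02 ] 0.029
scene small_board 0.64 [226. 346.] 595 [0.588 0.153 0.089] 0.101
scene small_board 0.41 [270. 256.] 136 [ 0.743 -0.144  0.005] 0.014
scene case_half 0.98 [255. 209.] 489 [ 0.717 -0.323  0.006] 0.025
scene case_half 0.26 [211. 157.] 182 [ 0.536 -0.556  0.031] 0.038
```

View pics/c_board.png

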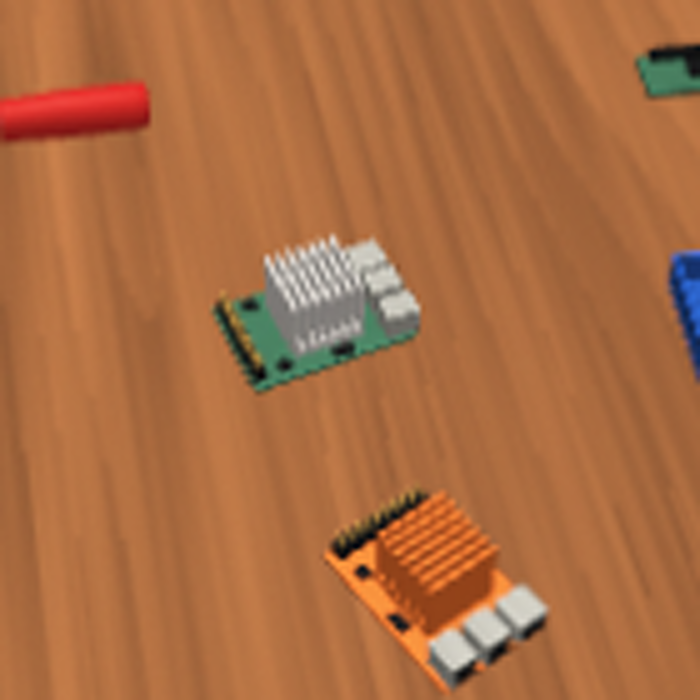

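View pics/c_fix.png

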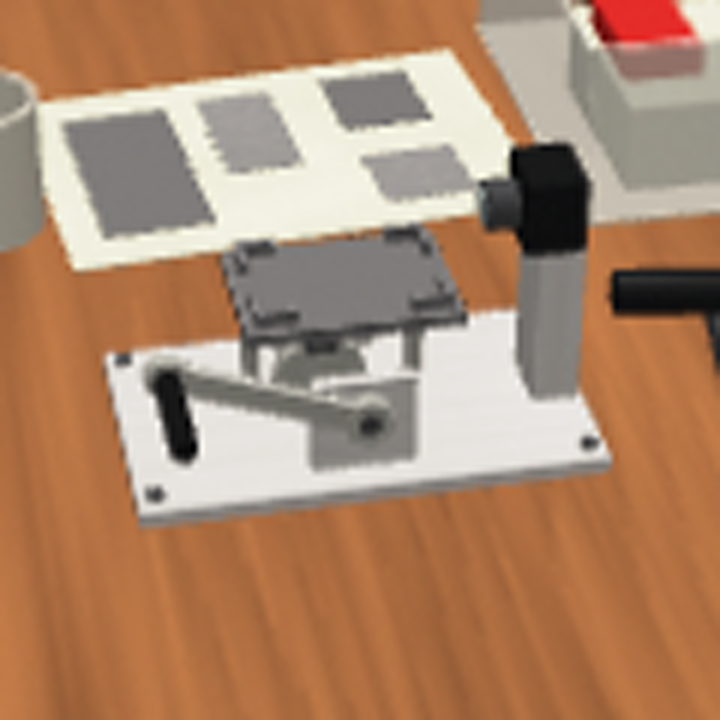

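The crop confirms it: the green board with the silver sink is the target, with ports away from the robot (+x). I'll leave the orange copy alone.

Run:
```python
from h import *
for n in ["side","scene"]:
    c=dict(np.load(n+"1.npz"));W=cloud(c)
    def roi(x0,x1,y0,y1,z0,z1):
        m=(W[...,0]>x0)&(W[...,0]<x1)&(W[...,1]>y0)&(W[...,1]<y1)&(W[...,2]>z0)&(W[...,2]<z1);return m,W[m]
    m,P=roi(.43,.58,-.36,-.22,.036,.06)
    print(n,"hs top",len(P),P.mean(0),cv2.minAreaRect(P[:,:2].astype(np.float32)*1000))
    m,P=roi(.43,.58,-.36,-.22,.004,.06)
    print(" board",len(P),cv2.minAreaRect(P[:,:2].astype(np.float32)*1000))
    m,P=roi(.5,.66,.08,.24,.08,.105)
    print(" plate",len(P),np.median(P[:,2]),cv2.minAreaRect(P[:,:2].astype(np.float32)*1000))
    m,P=roi(.45,.8,.0,.28,.008,.02)
    print(" base",len(P),np.median(P[:,2]),cv2.minAreaRect(P[:,:2].astype(np.float32)*1000))
    m,P=roi(.6,.8,.08,.24,.11,.17)
    print(" camera",len(P),P.max(0),P.min(0),P.mean(0))
    m,P=roi(.42,.56,.0,.12,.03,.16)
    d=c["frame"][m].max(1)<60
    print(" grip black",d.sum(),P[d].mean(0) if d.any() else 0, P[d].min(0),P[d].max(0))
```

```text
side hs top 179 [ 0.49405951 -0.28379196  0.04095894] ((494.2701110839844, -282.765380859375), (37.20042037963867, 38.64125442504883), 13.574298858642578)
 board 805 ((508.2715148925781, -288.8409423828125), (91.75494384765625, 149.24078369140625), 71.57022857666016)
 plate 632 0.08852487038385048 ((570.3883666992188, 140.23280334472656), (144.12918090820312, 112.98550415039062), 2.023287296295166)
 base 1364 0.01127128350537554 ((631.2412109375, 149.8488311767578), (336.4491882324219, 154.61119079589844), 0.10046574473381042)
 camera 258 [0.71001734 0.17392615 0.15006538] [0.65611304 0.12638412 0.1110392 ] [0.68458829 0.14256858 0.13461576]
 grip black 64 [0.48667537 0.04666948 0.09392402] [0.47667383 0.01320331 0.07657594] [0.5588573  0.11437067 0.09994021]
scene hs top 83 [ 0.49921781 -0.28199433  0.0411975 ] ((498.6749572753906, -281.95672607421875), (43.07103729248047, 34.281864166259766), 10.428980827331543)
 board 329 ((504.9205322265625, -290.2016906738281), (138.77749633789062, 147.20181274414062), 89.30760192871094)
 plate 608 0.08860784749338935 ((574.0196533203125, 137.713623046875), (115.6064682006836, 144.03456115722656), 89.90340423583984)
 base 994 0.011675417818183265 ((632.7386474609375, 143.082763671875), (330.8838195800781, 266.1088562011719), 3.9402108192443848)
 camera 226 [0.7181655  0.17637968 0.15306296] [0.65890246 0.13236734 0.11024277] [0.70089074 0.1535081  0.13771214]
 grip black 17 [0.4887684  0.04589539 0.09495352] [0.48324653 0.02390188 0.08943569] [0.49428304 0.07091069 0.09868423]
```

Emit:
{"method": "play_rows", "body": {"plan": [41,-10,2,0,0,0.017,41,-10,2,0,0,0.017,41,-10,2,0,0,0.017,41,-10,2,0,0,0.017,41,-10,2,0,0,0.017,41,-10,2,0,0,0.017,41,-10,2,0,0,0.017,41,-7,2,0,0,0.017,0,0,0,0,0,0,0,0,0,0,0,0]}}

```text
clock: 2.5
eef_pos: [0.4585, -0.3086, 0.2261]
tool_rot: [0.995, 0.1, -0.001, -0.0]
ft_force: [-0.4, 0.4, 0.0]
grip_width: 0.0851
```

Run:
```python
from h import *
c=bot.camera("wrist");np.savez("w1.npz",**c);cv2.imwrite("pics/w1.png",c["frame"])
o=bot.get_obs();print(o["eef_pos"],o["tool_rot"],o["joint_pos"],o["clock"])
W=cloud(c)
m=(W[...,2]>.036)&(W[...,2]<.06)&(W[...,0]>.43)&(W[...,0]<.56)&(abs(W[...,1]+.285)<.05)
n,l,s,ce=cv2.connectedComponentsWithStats(m.astype(np.uint8))
i=1+s[1:,4].argmax();P=W[l==i];print("hs",len(P),P.mean(0),cv2.minAreaRect(P[:,:2].astype(np.float32)*1000))
b,g,r=[c["frame"][...,k].astype(int) for k in range(3)]
m=(g>r+20)&(g>b)&(W[...,2]<.02);n,l,s,ce=cv2.connectedComponentsWithStats(m.astype(np.uint8))
i=1+s[1:,4].argmax();P=W[l==i];print("green",len(P),np.median(P[:,2]),cv2.minAreaRect(P[:,:2].astype(np.float32)*1000))
for q in bot.outline_of("board","wrist"):
    P=W[q["mask"]];P=P[~np.isnan(P[:,0])&(P[:,2]>.005)];print(q["p"],q["point"],P.mean(0),cv2.minAreaRect(P[:,:2].astype(np.float32)*1000))
```

```text
[ 0.45819388 -0.30889895  0.22623315] [ 9.95039992e-01  9.94750249e-02 -3.54614812e-04 -9.09946787e-05] [-5.93011218e-01  3.52659891e-01  1.17259044e-01  1.33605749e+00
 -3.12848546e-04  2.34930190e+00] 2.55
hs 106 [ 0.48614972 -0.28601481  0.04195381] ((485.7724914550781, -285.2844543457031), (2.616551399230957, 35.788475036621094), 12.717649459838867)
green 1352 0.008560711668347848 ((496.5964660644531, -282.66748046875), (82.7467041015625, 54.93255615234375), 11.867094993591309)
0.72 [157.4, 405.9] [ 0.52090566 -0.43804572  0.02342975] ((518.6624755859375, -441.84222412109375), (56.24793243408203, 85.9788589477539), 25.59717559814453)
0.69 [145.5, 259.8] [ 0.50014586 -0.28294803  0.01984383] ((497.9505615234375, -282.610107421875), (86.4415512084961, 56.28591537475586), 12.794214248657227)
```

View pics/w1.png

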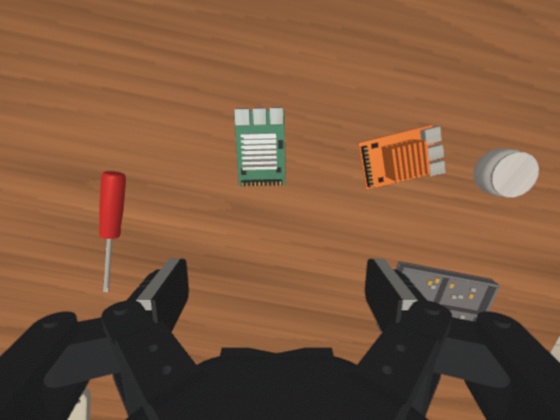

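The wrist picture shows the real board at (260,147), the orange one at (403,157), and the screwdriver and tin well clear. The board centre is about (0.497,-0.283) with yaw about 0.218. Now I descend.

Emit:
{"method": "play_rows", "body": {"plan": [11,-4.5,30,0,0,-0.009,11,-4.5,30,0,0,-0.009,11,-4.5,30,0,0,0,10.5,-4.5,30,0,0,0,0,0,30,0,0,0,0,0,20,0,0,0,0,0,0,0,0,0]}}

```text
clock: 3.48
eef_pos: [0.4955, -0.2819, 0.0549]
tool_rot: [0.994, 0.108, -0.002, -0.001]
ft_force: [0.5, -0.5, 0.7]
grip_width: 0.0855
```

Run:
```python
from h import *
c=bot.camera("wrist");np.savez("w2.npz",**c);cv2.imwrite("pics/w2.png",c["frame"])
o=bot.get_obs();print(o["eef_pos"],o["tool_rot"],o["ft_force"])
W=cloud(c)
b,g,r=[c["frame"][...,k].astype(int) for k in range(3)]
m=(g>r+20)&(g>b)&(W[...,2]<.02)&(W[...,2]>0);n,l,s,ce=cv2.connectedComponentsWithStats(m.astype(np.uint8))
i=1+s[1:,4].argmax();P=W[l==i];print("green",len(P),np.median(P[:,2]),cv2.minAreaRect(P[:,:2].astype(np.float32)*1000))
```

```text
[ 0.49663777 -0.28247137  0.05624465] [ 9.94157764e-01  1.07934858e-01 -5.27236102e-04 -3.59100362e-04] [0.10388924 0.17449828 0.03347615]
green 2376 0.008552580695485729 ((496.7151184082031, -282.5765380859375), (83.7538833618164, 55.00688171386719), 12.870879173278809)
```

View pics/w2.png

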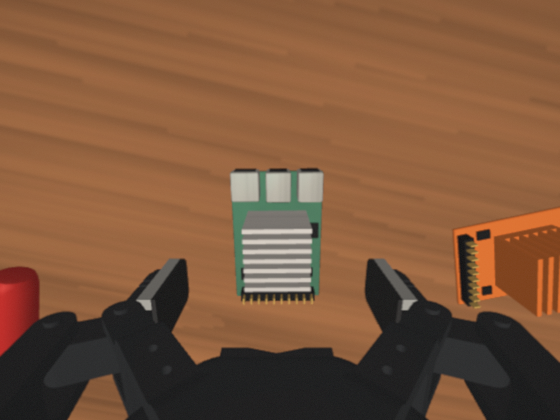

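The board sits centred between the jaws at about (277,245). Down the rest of the way and grip.

Emit:
{"method": "play_rows", "body": {"plan": [0,0,16,0,0,-0.006,0,0,16,0,0,0,0,0,0,0,0,0]}}

```text
clock: 3.9
eef_pos: [0.4962, -0.2812, 0.0225]
tool_rot: [0.994, 0.112, -0.002, -0.001]
ft_force: [0.4, -0.6, 0.4]
grip_width: 0.0855
```

Emit:
{"method": "play_rows", "body": {"plan": [0,0,0,0,0,0,0,0,0,0,0,0,0,0,0,0,0,0,0,0,0,0,0,0,0,0,0,0,0,0,0,0,0,0,0,0], "hand": 0}}

```text
clock: 4.65
eef_pos: [0.4983, -0.2823, 0.025]
tool_rot: [0.994, 0.112, 0.001, 0.0]
ft_force: [0.0, 0.8, 6.5]
grip_width: 0.0351
```

Gripped at 35 mm. The 6.5 N upward may be the tips just touching the green board, which is harmless. I lift and look.

Emit:
{"method": "play_rows", "body": {"plan": [0,0,-10,0,0,0,0,0,-25,0,0,0,0,0,-40,0,0,0,0,0,-50,0,0,0,0,0,-50,0,0,0,0,0,-40,0,0,0,0,0,0,0,0,0,0,0,0,0,0,0]}}

```text
clock: 5.65
eef_pos: [0.4969, -0.2816, 0.2383]
tool_rot: [0.994, 0.112, -0.001, -0.001]
ft_force: [-1.2, -0.4, -2.1]
grip_width: 0.0352
```

Run:
```python
from h import *
c=bot.camera("wrist");np.savez("w3.npz",**c);cv2.imwrite("pics/w3.png",c["frame"])
o=bot.get_obs();print(o["eef_pos"],o["tool_rot"],o["ft_force"],o["joint_pos"],o["grip_width"])
W=cloud(c)
b,g,r=[c["frame"][...,k].astype(int) for k in range(3)]
m=(g>r+20)&(g>b)&(W[...,2]>.1);n,l,s,ce=cv2.connectedComponentsWithStats(m.astype(np.uint8))
i=1+s[1:,4].argmax();P=W[l==i];print("green",len(P),P.mean(0),P[:,2].min(),P[:,2].max(),cv2.minAreaRect(P[:,:2].astype(np.float32)*1000))
# in tool frame
from scipy.spatial.transform import Rotation as R
Q=R.from_quat(o["tool_rot"]).inv().apply(P-o["eef_pos"]);print(Q.mean(0),Q.min(0),Q.max(0));
A=np.c_[Q[:,:2],np.ones(len(Q))];print("plane",np.linalg.lstsq(A,Q[:,2],rcond=None)[0]);print(cv2.minAreaRect(Q[:,:2].astype(np.float32)*1000))
```

```text
[ 0.49660785 -0.28143006  0.23751209] [ 0.99374903  0.11162146 -0.00152794 -0.00108832] [-0.63101005 -0.04222787 -1.05586798] [-5.15561546e-01  3.87511006e-01  1.97639601e-01  1.38467661e+00
 -3.18755131e-05  2.40232165e+00] 0.03531521486580642
green 1824 [ 0.5163552  -0.27706171  0.22178715] 0.21957415977690822 0.2356401047399472 ((519.653564453125, -277.05426025390625), (37.15292739868164, 55.204673767089844), 12.515337944030762)
[0.02026823 0.00016073 0.01566802] [ 0.00476475 -0.02674019  0.00177698] [0.04199181 0.02845618 0.01784515]
plane [-0.00542841 -0.00139847  0.01577827]
((23.47216033935547, 0.8886260986328125), (37.12322998046875, 55.20460891723633), 0.3044934570789337)
```

View pics/w3.png

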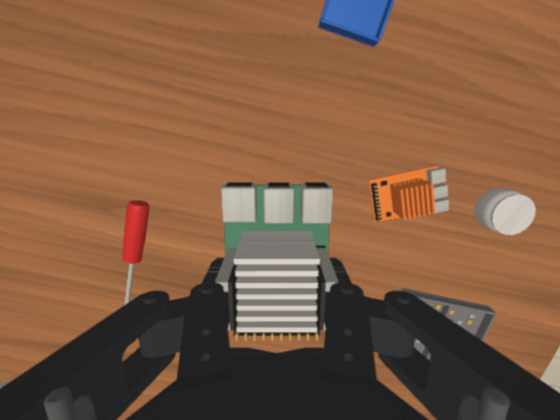

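The board is held level and square: its top plane lies 15.7 mm ahead of the TCP, so the soles are 23.7 mm ahead. Before moving over I estimate the stage pose from the earlier pictures.

Run:
```python
from h import *
for n in ["side","scene"]:
    c=bot.camera(n);np.savez(n+"2.npz",**c);W=cloud(c)
    for q in ["nest","fixture"]:
        for r in bot.outline_of(q,n)[:1]:
            m=r["mask"]
            P=W[m];P=P[~np.isnan(P[:,0])]
            if q=="nest": P=P[(P[:,2]>.08)&(P[:,2]<.105)]
            else: P=P[(P[:,2]>.006)&(P[:,2]<.018)]
            lo,hi=np.percentile(P[:,:2],[0.5,99.5],axis=0)
            P=P[((P[:,:2]>=lo-.003)&(P[:,:2]<=hi+.003)).all(1)]
            print(n,q,r["p"],len(P),np.median(P[:,2]),cv2.minAreaRect(P[:,:2].astype(np.float32)*1000))
```

```text
Traceback (most recent call last):
IndexError: index -1 is out of bounds for axis 0 with size 0
```

Run:
```python
from h import *
for n in ["side","scene"]:
    c=dict(np.load(n+"1.npz"));W=cloud(c)
    for nm,(z0,z1),xy in [("plate",(.082,.104),(.58,.147)),("base",(.007,.016),(.6,.15))]:
        m=(W[...,2]>z0)&(W[...,2]<z1)&(np.hypot(W[...,0]-xy[0],W[...,1]-xy[1])<.18)
        b,g,r=[c["frame"][...,k].astype(int) for k in range(3)]
        m&=(abs(r-b)<25)
        if nm=="base": m&=(r>150)
        k,l,s,ce=cv2.connectedComponentsWithStats(m.astype(np.uint8),connectivity=4)
        i=1+s[1:,4].argmax();P=W[l==i]
        print(n,nm,len(P),np.median(P[:,2]),P.min(0),P.max(0),cv2.minAreaRect(P[:,:2].astype(np.float32)*1000))
```

```text
side plate 601 0.08859642266781054 [0.52616338 0.1056859  0.08206885] [0.64056351 0.19529928 0.10114201] ((583.4727783203125, 150.22459411621094), (89.35690307617188, 114.70077514648438), 89.58432006835938)
side base 1150 0.01120075865311776 [0.46399235 0.07472498 0.00703599] [0.71276863 0.22373471 0.0158889 ] ((588.2824096679688, 148.96340942382812), (248.45655822753906, 148.84664916992188), 0.22053289413452148)
scene plate 572 0.08862637481393576 [0.5308892  0.11164558 0.08203329] [0.64599574 0.19558362 0.10261944] ((588.4671020507812, 153.5852508544922), (83.80191040039062, 115.20262908935547), 89.89672088623047)
scene base 396 0.01124780654497104 [0.56735585 0.08405934 0.00708273] [0.71755758 0.14065041 0.01597841] ((642.5859985351562, 112.1645278930664), (56.24166488647461, 150.36354064941406), 89.48538208007812)
```

Emit:
{"method": "play_rows", "body": {"plan": [2,-30,0,0,0,0,3,-42,0,0,0,0,3,-42,0,0,0,0,3,-42,0,0,0,0,3,-42,0,0,0,0,3,-42,0,0,0,0,3,-42,0,0,0,0,3,-42,0,0,0,0,3,-42,0,0,0,0,2,-30,0,0,0,0,0,-20,0,0,0,0,0,0,0,0,0,0,0,0,0,0,0,0]}}

```text
clock: 7.48
eef_pos: [0.4367, 0.1122, 0.2392]
tool_rot: [0.993, 0.122, -0.001, -0.007]
ft_force: [-0.8, -0.3, -0.3]
grip_width: 0.0352
```

The stage yaw is close to 0, with the nest near (0.585,0.151). I turn to yaw 0 and look from close by.

Emit:
{"method": "play_rows", "body": {"plan": [0,0,0,0,0,0.075,0,0,0,0,0,0.075,0,-20,0,0,0,0.075,0,-15,0,0,0,0,0,0,0,0,0,0,0,0,0,0,0,0]}}

```text
clock: 8.22
eef_pos: [0.4424, 0.0732, 0.2413]
tool_rot: [0.998, 0.058, -0.006, -0.037]
ft_force: [-0.5, 0.0, -2.3]
grip_width: 0.0352
```

```bash
cat > look.py <<'E'
from h import *
import sys
from scipy.spatial.transform import Rotation as R
c=bot.camera("wrist");nm=sys.argv[1];np.savez(nm+".npz",**c);cv2.imwrite(f"pics/{nm}.png",c["frame"])
o=bot.get_obs();print(o["eef_pos"],o["tool_rot"],o["ft_force"],o["grip_width"],o["clock"])
print("joints",o["joint_pos"])
W=cloud(c)
b,g,r=[c["frame"][...,k].astype(int) for k in range(3)]
m=(g>r+20)&(g>b)&(W[...,2]>.05);n,l,s,ce=cv2.connectedComponentsWithStats(m.astype(np.uint8))
if n>1:
    i=1+s[1:,4].argmax();P=W[l==i]
    Q=R.from_quat(o["tool_rot"]).inv().apply(P-o["eef_pos"]);print("green tool",Q.mean(0),Q.min(0),Q.max(0),cv2.minAreaRect(Q[:,:2].astype(np.float32)*1000))
for z0,z1 in [(.08,.093),(.093,.105),(.08,.105)]:
    m=(W[...,2]>z0)&(W[...,2]<z1)&(np.hypot(W[...,0]-.585,W[...,1]-.152)<.09)&(abs(r-b)<25)
    n,l,s,ce=cv2.connectedComponentsWithStats(m.astype(np.uint8),connectivity=8)
    for i in range(1,n):
        if s[i,4]<40: continue
        P=W[l==i];print(z0,z1,len(P),np.round(np.median(P[:,2]),4),np.round(P.min(0),4),np.round(P.max(0),4),cv2.minAreaRect(P[:,:2].astype(np.float32)*1000))
E
python3 look.py w4
```

```text
[0.44240657 0.07321542 0.24130025] [ 0.99761478  0.05824289 -0.00577819 -0.03659399] [-0.28460553  0.63169352 -0.76375432] 0.03518785450355128 8.275
joints [ 0.11592729  0.14419023 -0.12000866  1.31393551  0.07374819  3.14061734]
green tool [ 2.00845917e-02 -9.70453809e-05  1.63778381e-02] [ 0.00431424 -0.02695638  0.00343273] [0.04189056 0.02814474 0.01840021] ((23.16738510131836, 0.5226936340332031), (55.02071762084961, 37.336055755615234), 89.608642578125)
0.08 0.093 8511 0.0899 [0.5288 0.1105 0.0801] [0.6072 0.1954 0.0929] ((567.8988647460938, 152.9026641845703), (78.0468521118164, 84.6637954711914), 0.3496844470500946)
0.08 0.093 45 0.0813 [0.5247 0.0796 0.0801] [0.5349 0.0864 0.0834] ((530.4309692382812, 84.43111419677734), (5.132842063903809, 10.673466682434082), 51.98225402832031)
0.093 0.105 344 0.0985 [0.5348 0.1673 0.093 ] [0.5563 0.1899 0.1005] ((545.5767822265625, 178.63487243652344), (21.615732192993164, 22.462799072265625), 0.36504894495010376)
0.093 0.105 319 0.0985 [0.535  0.1155 0.0933] [0.5569 0.1373 0.101 ] ((545.9513549804688, 126.39183807373047), (21.876726150512695, 21.758365631103516), 0.14375649392604828)
0.08 0.105 9174 0.09 [0.5288 0.1105 0.0801] [0.6072 0.1954 0.101 ] ((567.8988647460938, 152.9026641845703), (78.0468521118164, 84.6637954711914), 0.3496844470500946)
0.08 0.105 45 0.0813 [0.5247 0.0796 0.0801] [0.5349 0.0864 0.0834] ((530.4309692382812, 84.43111419677734), (5.132842063903809, 10.673466682434082), 51.98225402832031)
```

View pics/w4.png

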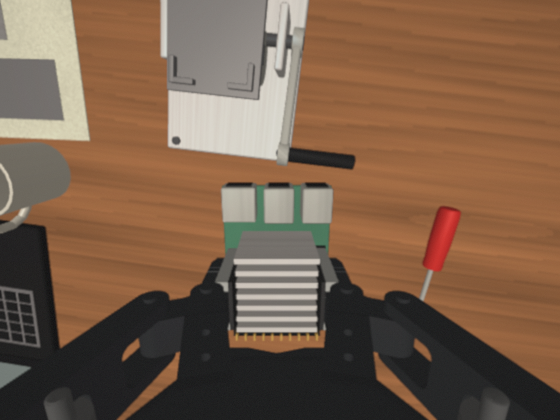

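Joint 6 hit its limit (3.14), so yaw 0 isn't reachable here. I'll use the half-turned pose, with ports toward the robot, which the task allows. Nest centre is (0.586,0.153), yaw about 0.006, floor about 0.090. I now rotate about 180° the other way.

Emit:
{"method": "play_rows", "body": {"plan": [0,0,0,0,0,-0.1,0,0,0,0,0,-0.18,0,0,0,0,0,-0.18,0,0,0,0,0,-0.18,0,0,0,0,0,-0.18,0,0,0,0,0,-0.18,0,0,0,0,0,-0.18,0,0,0,0,0,-0.18,0,0,0,0,0,-0.18,0,0,0,0,0,-0.18,0,0,0,0,0,-0.18,0,0,0,0,0,-0.18,0,0,0,0,0,-0.18,0,0,0,0,0,-0.18,0,0,0,0,0,-0.18,0,0,0,0,0,-0.18,0,0,0,0,0,-0.18,0,0,0,0,0,0,0,0,0,0,0,0]}}

```text
clock: 10.65
eef_pos: [0.4424, 0.073, 0.2413]
tool_rot: [0.024, 0.999, 0.036, -0.009]
ft_force: [-0.1, 0.1, -1.6]
grip_width: 0.0352
```

```bash
cat > st.py <<'E'
from h import *
from scipy.spatial.transform import Rotation as R
o=bot.get_obs();M=R.from_quat(o["tool_rot"]).as_matrix()
print("pos",o["eef_pos"],"x",M[:,0],"y",M[:,1],"z",M[:,2]);print("q",o["joint_pos"],"F",o["ft_force"],o["ft_torque"],o["grip_width"],o["clock"])
print("yaw",np.arctan2(M[1,0],M[0,0]))
E
python3 st.py
```

```text
pos [0.44242239 0.0729907  0.24127957] x [-0.9987001   0.04719427  0.01925651] y [0.04845731 0.99626472 0.07147373] z [-0.01581143  0.07231394 -0.99725658]
q [ 0.1154428   0.14420498 -0.12004445  1.31394365  0.07372064  0.16307984] F [-0.05119856  0.06840859 -1.63377849] [-0.08258974 -0.05962175 -0.01962917] 0.035191717010618774 10.65
yaw 3.0943720851012233
```

```bash
cat > go.py <<'E'
from h import *
import sys
from scipy.spatial.transform import Rotation as R
# target x y z yaw ; prints rotvec first, then shift in the TARGET tool axes (turn first then shift)
x,y,z,yaw=map(float,sys.argv[1:5])
o=bot.get_obs();M=R.from_quat(o["tool_rot"])
X=np.array([np.cos(yaw),np.sin(yaw),0]);Z=np.array([0,0,-1.]);Mt=np.c_[X,np.cross(Z,X),Z]
rv=(M.inv()*R.from_matrix(Mt)).as_rotvec()
d=np.array([x,y,z])-o["eef_pos"]
print("pos",o["eef_pos"],"rotvec",np.round(rv,4),"shift in target axes mm",np.round(Mt.T@d*1000,1),"in current",np.round(M.inv().apply(d)*1000,1))
E
python3 go.py 0.586 0.153 0.20 3.1476
```

```text
pos [0.44242239 0.0729907  0.24127957] rotvec [ 0.072  -0.0173 -0.0539] shift in target axes mm [-144.1   79.1   41.3] in current [-140.4   83.7   44.7]
```

Emit:
{"method": "play_rows", "body": {"plan": [0,0,0,0.072,-0.017,-0.054,-36,20,0,0,0,0,-36,20,0,0,0,0,-36,20,10,0,0,0,-36,19,15,0,0,0,0,0,16,0,0,0,0,0,0,0,0,0,0,0,0,0,0,0]}}

```text
clock: 11.65
eef_pos: [0.5858, 0.1529, 0.2009]
tool_rot: [-0.004, 1.0, 0.0, 0.0]
ft_force: [0.5, 0.2, -0.5]
grip_width: 0.035
```

```bash
python3 go.py 0.586 0.153 0.125 3.1476
python3 - <<'E'
from h import *
for n in ["side","wrist"]:
    c=bot.camera(n);np.savez(n+"5.npz",**c)
    if n=="side": crop(c["frame"],268,170,65,5,"pics/side5.png")
    else: cv2.imwrite("pics/w5.png",c["frame"])
E
python3 st.py
```

```text
pos [0.58579527 0.15286938 0.20092999] rotvec [0.0003 0.0003 0.0012] shift in target axes mm [-0.2  0.1 75.9] in current [-0.2  0.1 75.9]
pos [0.58611105 0.15284438 0.20169127] x [-0.99997131 -0.00732362 -0.0019355 ] y [-7.32495197e-03  9.99972939e-01  6.83059155e-04] z [ 1.93044178e-03  6.97216977e-04 -9.99997894e-01]
q [2.55005224e-01 4.68647991e-01 2.28763829e-01 1.32886828e+00
 1.87715526e-04 2.47681058e-01] F [ 0.15552128 -0.19582335 -1.74837826] [-0.01544001 -0.00067064  0.01317932] 0.03501548114195603 11.75
yaw -3.1342689564657076
```

View pics/side5.png

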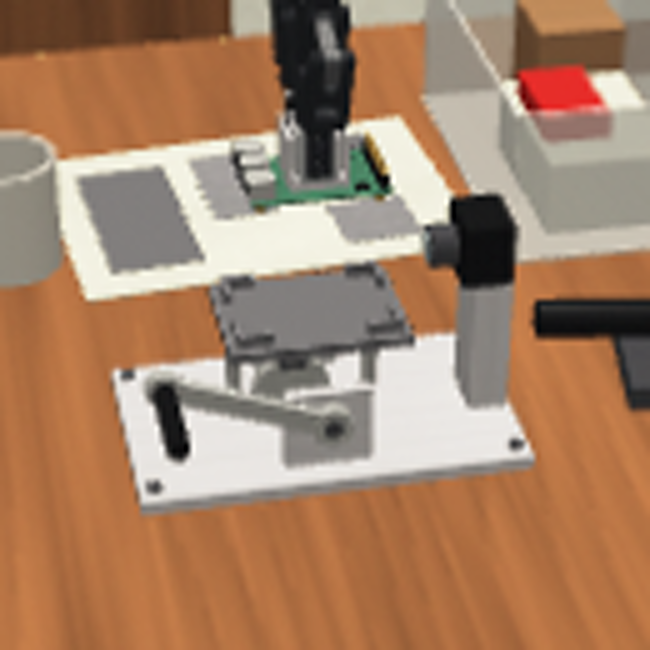

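View pics/w5.png

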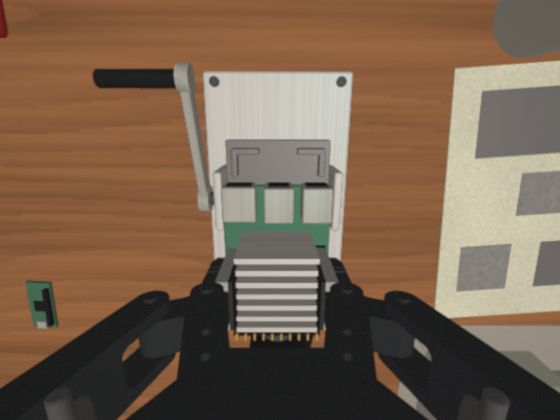

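The board hangs squarely over the nest (side: board at about (310,175) above the plate at (315,310); the wrist view is symmetric). I lower it to just above the lips and check.

Emit:
{"method": "play_rows", "body": {"plan": [0,0,25,0,0,0,0,0,25,0,0,0,0,0,15,0,0,0,0,0,5,0,0,0,0,0,0,0,0,0]}}

```text
clock: 12.38
eef_pos: [0.5861, 0.1529, 0.1308]
tool_rot: [-0.004, 1.0, 0.0, 0.0]
ft_force: [-0.4, 0.3, -0.9]
grip_width: 0.0352
```

```bash
python3 look.py w6
python3 - <<'E'
from h import *
c=bot.camera("side");np.savez("side6.npz",**c);crop(c["frame"],268,170,50,6,"pics/side6.png")
c=bot.camera("scene");crop(c["frame"],345,225,50,6,"pics/scene6.png")
E
python3 go.py 0.586 0.153 0.114 3.1476
```

```text
[0.58641762 0.153053   0.13125009] [-3.97347248e-03  9.99991809e-01  2.61040490e-04  7.24185814e-04] [ 0.75607544 -0.02714884 -0.91283541] 0.03512636934266805 12.425
joints [2.55231053e-01 5.12717347e-01 1.11701204e-01 1.16824749e+00
 1.45590476e-04 2.47284196e-01]
green tool [ 0.01982017 -0.0012358   0.01676497] [ 0.00405585 -0.02863163  0.00185755] [0.04126134 0.02676667 0.01905456] ((22.684986114501953, -0.9582862854003906), (55.38737487792969, 37.10765838623047), 89.84065246582031)
0.08 0.093 132 0.0813 [0.5233 0.0801 0.08  ] [0.5344 0.0874 0.0845] ((529.67578125, 84.87109375), (5.841855049133301, 12.046459197998047), 49.90507507324219)
0.08 0.093 6202 0.0899 [0.5283 0.1108 0.0822] [0.6009 0.1953 0.0929] ((564.6709594726562, 153.06979370117188), (72.64348602294922, 84.31071472167969), 0.18145118653774261)
0.093 0.105 697 0.0987 [0.5344 0.1158 0.093 ] [0.5568 0.138  0.1007] ((545.602294921875, 126.9183349609375), (22.242076873779297, 22.284761428833008), 0.592747151851654)
0.093 0.105 712 0.0987 [0.5341 0.1678 0.0934] [0.5561 0.1901 0.1008] ((545.1134033203125, 178.93588256835938), (22.230140686035156, 22.014448165893555), 89.86198425292969)
0.08 0.105 132 0.0813 [0.5233 0.0801 0.08  ] [0.5344 0.0874 0.0845] ((529.67578125, 84.87109375), (5.841855049133301, 12.046459197998047), 49.90507507324219)
0.08 0.105 7611 0.0901 [0.5283 0.1108 0.0822] [0.6009 0.1953 0.1008] ((564.6709594726562, 153.06979370117188), (72.64348602294922, 84.31071472167969), 0.18145118653774261)
pos [0.58658444 0.15312155 0.13143084] rotvec [0.0007 0.0019 0.002 ] shift in target axes mm [ 0.6 -0.1 17.4] in current [ 0.6 -0.1 17.4]
```

View pics/w6.png

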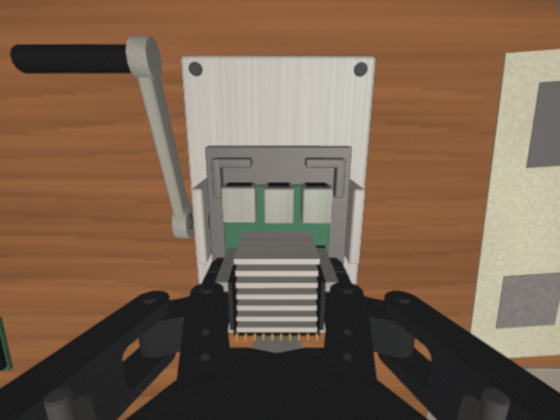

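View pics/side6.png

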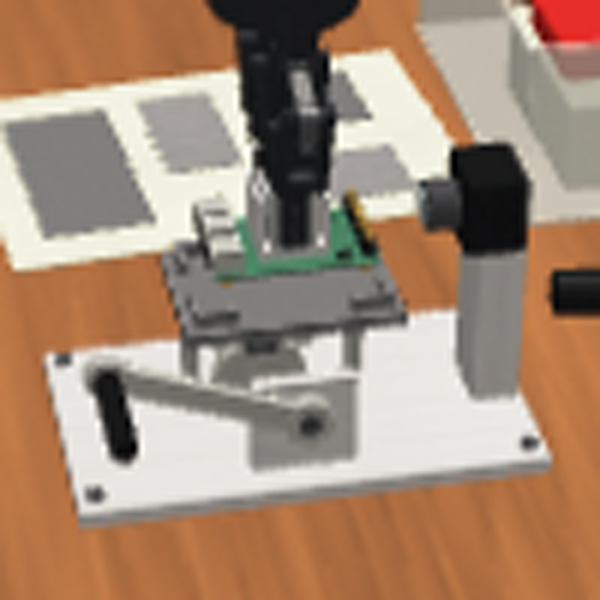

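The board is within about 1 mm of centred, so I nudge it slightly and lower gently.

Emit:
{"method": "play_rows", "body": {"plan": [1,0.7,4,0,0,0,0,0,4,0,0,0,0,0,3,0,0,0,0,0,2,0,0,0,0,0,0,0,0,0]}}

```text
clock: 13.15
eef_pos: [0.5847, 0.1536, 0.117]
tool_rot: [-0.004, 1.0, -0.0, -0.0]
ft_force: [0.6, -1.0, -1.0]
grip_width: 0.035
```

Emit:
{"method": "play_rows", "body": {"plan": [0,0,1,0,0,0,0,0,1,0,0,0,0,0,0,0,0,0]}}

```text
clock: 13.52
eef_pos: [0.5848, 0.1536, 0.1152]
tool_rot: [-0.004, 1.0, 0.0, -0.0]
ft_force: [-0.2, -0.1, -0.6]
grip_width: 0.0351
```

```bash
python3 look.py w7; python3 st.py
```

```text
[0.58482995 0.15362555 0.11530022] [-4.01993549e-03  9.99991916e-01  7.07351816e-05 -5.11827627e-05] [ 0.57728704  0.52259577 -1.12600926] 0.035147990764817984 13.575
joints [2.56801941e-01 5.23931662e-01 8.62986553e-02 1.13322705e+00
 1.62575956e-04 2.48762043e-01]
green tool [ 0.01951762 -0.00116601  0.01646935] [ 0.00386159 -0.02847113  0.0026332 ] [0.04113752 0.02697231 0.01849401] ((22.641010284423828, -0.667724609375), (37.117942810058594, 55.49201202392578), 0.4621090590953827)
0.08 0.093 158 0.0814 [0.5228 0.08   0.08  ] [0.5343 0.0873 0.0839] ((529.1887817382812, 85.03346252441406), (5.391574382781982, 12.476808547973633), 50.14836502075195)
0.08 0.093 6848 0.0899 [0.5281 0.1108 0.0828] [0.5991 0.1952 0.093 ] ((563.7637939453125, 153.0232696533203), (70.95387268066406, 84.16436767578125), 0.23369792103767395)
0.093 0.105 871 0.0987 [0.5344 0.116  0.093 ] [0.5563 0.138  0.1006] ((545.3218383789062, 127.01878356933594), (21.85690689086914, 22.0004940032959), 0.31060928106307983)
0.093 0.105 866 0.0987 [0.534  0.1679 0.0931] [0.5563 0.1901 0.101 ] ((545.1831665039062, 178.98069
[... 977 characters left out ...]
.1283 0.1   ] ((634.4241333007812, 126.49173736572266), (5.398873329162598, 3.1770734786987305), 12.696540832519531)
0.08 0.105 50 0.0988 [0.6316 0.1777 0.0961] [0.6366 0.1819 0.1004] ((634.049560546875, 179.7816925048828), (3.87272572517395, 5.279209613800049), 85.32657623291016)
pos [0.58482995 0.15362555 0.11530022] x [-9.99967675e-01 -8.03981323e-03  1.01795996e-04] y [-8.03979875e-03  9.99967670e-01  1.41880722e-04] z [-1.02933400e-04  1.41057717e-04 -9.99999985e-01]
q [2.56801941e-01 5.23931662e-01 8.62986553e-02 1.13322705e+00
 1.62575956e-04 2.48762043e-01] F [ 0.57728704  0.52259577 -1.12600926] [ 0.00940456 -0.02205342  0.00957685] 0.035147990764817984 13.575
yaw -3.133552753696945
```

View pics/w7.png

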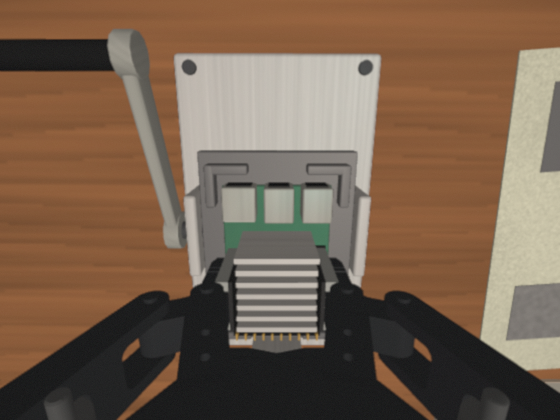

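Emit:
{"method": "play_rows", "body": {"plan": [0,0,0.7,0,0,0,0,0,0,0,0,0]}}

```text
clock: 13.82
eef_pos: [0.5848, 0.1536, 0.1146]
tool_rot: [-0.004, 1.0, 0.0, -0.0]
ft_force: [-0.6, 0.6, -0.9]
grip_width: 0.0348
```

Emit:
{"method": "play_rows", "body": {"plan": [0,0,0.7,0,0,0,0,0,0,0,0,0]}}

```text
clock: 14.08
eef_pos: [0.5849, 0.1536, 0.1143]
tool_rot: [-0.004, 1.0, 0.0, 0.0]
ft_force: [-1.9, -0.9, 1.4]
grip_width: 0.035
```

Contact has begun (net force change about +2.4 N). A touch more, then release slowly.

Emit:
{"method": "play_rows", "body": {"plan": [0,0,0.4,0,0,0,0,0,0,0,0,0]}}

```text
clock: 14.32
eef_pos: [0.5849, 0.1537, 0.114]
tool_rot: [-0.004, 1.0, 0.0, 0.0]
ft_force: [-1.8, -0.3, 4.3]
grip_width: 0.0351
```

Emit:
{"method": "play_rows", "body": {"plan": [0,0,0,0,0,0,0,0,0,0,0,0,0,0,0,0,0,0,0,0,0,0,0,0], "hand": 70}}

```text
clock: 14.82
eef_pos: [0.5848, 0.1536, 0.1133]
tool_rot: [-0.004, 1.0, 0.0, -0.0]
ft_force: [-0.4, -0.1, 0.8]
grip_width: 0.06
```

Emit:
{"method": "play_rows", "body": {"plan": [0,0,-10,0,0,0,0,0,-25,0,0,0,0,0,-45,0,0,0,0,0,-50,0,0,0,0,0,0,0,0,0]}}

```text
clock: 15.45
eef_pos: [0.5875, 0.1543, 0.2499]
tool_rot: [-0.004, 1.0, 0.002, 0.006]
ft_force: [0.4, -0.6, -0.5]
grip_width: 0.06
```

```bash
python3 st.py
python3 - <<'E'
from h import *
c=bot.camera("wrist");np.savez("w8.npz",**c);cv2.imwrite("pics/w8.png",c["frame"])
W=cloud(c);b,g,r=[c["frame"][...,k].astype(int) for k in range(3)]
m=(g>r+20)&(g>b)&(W[...,2]>.05);n,l,s,ce=cv2.connectedComponentsWithStats(m.astype(np.uint8));i=1+s[1:,4].argmax();P=W[l==i]
print("green",np.median(P[:,2]),P.min(0),P.max(0),cv2.minAreaRect(P[:,:2].astype(np.float32)*1000))
A=np.c_[P[:,:2]-P[:,:2].mean(0),np.ones(len(P))];k=abs(P[:,2]-np.median(P[:,2]))<.003;print("tilt",np.linalg.lstsq(A[k],P[k,2],rcond=None)[0])
c=bot.camera("side");np.savez("side8.npz",**c);crop(c["frame"],268,170,50,6,"pics/side8.png")
E
```

```text
pos [0.5875364  0.154325   0.24986492] x [-0.99990697 -0.00804628 -0.01101359] y [-0.00807944  0.99996295  0.00296991] z [ 0.01098928  0.00305862 -0.99993494]
q [2.56781684e-01 4.48054091e-01 3.21235870e-01 1.43257209e+00
 1.67397093e-04 2.48719429e-01] F [ 0.42699195 -0.62013669 -0.4680397 ] [0.06005424 0.0283863  0.02505646] 0.06000404242800233 15.45
yaw -3.133545800437434
green 0.0977752575310129 [0.54589804 0.12527575 0.09561269] [0.62900424 0.18075841 0.12885924] ((587.5559692382812, 152.95562744140625), (83.19181823730469, 55.396331787109375), 0.3219214975833893)
tilt [0.00315017 0.00152648 0.09779779]
```

View pics/w8.png

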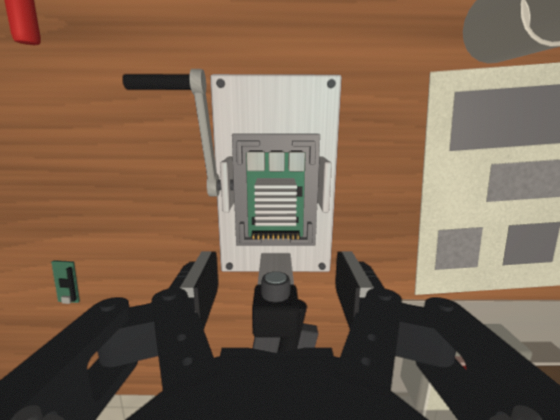

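View pics/side8.png

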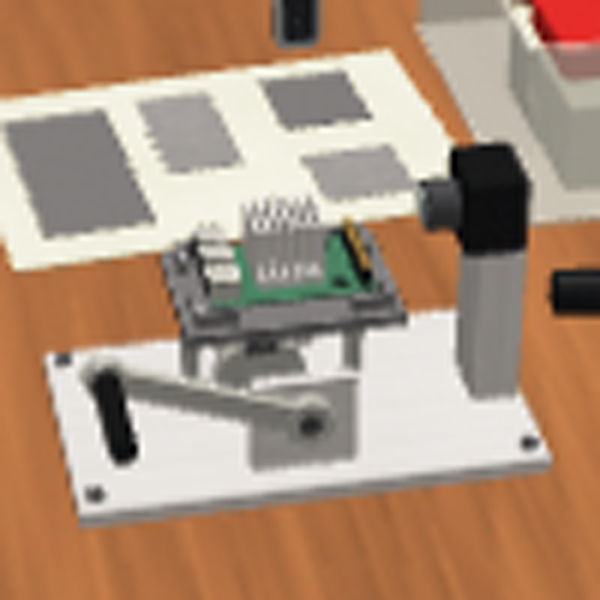

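The board is seated flat and centred between the lips: green top at z=0.0977, tilt below 0.3°, centre (0.587,0.153) against nest (0.586,0.153), yaw 0.3°. Next is the lever: I find the grip and turn the tool to yaw +π/2.

```bash
cat > grip.py <<'E'
from h import *
import sys
f=sys.argv[1]
c=dict(np.load(f));W=cloud(c)
x0,x1=map(float,sys.argv[2:4]) if len(sys.argv)>3 else (.44,.53)
b=c["frame"].max(2)
m=(b<70)&(W[...,0]>x0)&(W[...,0]<x1)&(W[...,1]>0)&(W[...,1]<.085)&(W[...,2]>.06)&(W[...,2]<.19)
n,l,s,ce=cv2.connectedComponentsWithStats(m.astype(np.uint8))
i=1+s[1:,4].argmax();P=W[l==i];print(len(P),P.min(0),P.max(0),np.percentile(P,98,axis=0),P.mean(0),cv2.minAreaRect(P[:,:2].astype(np.float32)*1000))
E
python3 grip.py w8.npz; python3 grip.py side8.npz; python3 go.py 0.485 0.047 0.18 1.5768
```

```text
1014 [0.47799755 0.01750462 0.09010158] [0.49061371 0.07589793 0.09898497] [0.4904038  0.0745614  0.09780344] [0.48469211 0.04650275 0.09534259] ((484.34814453125, 46.70869064331055), (58.38890075683594, 12.61129093170166), 89.89666748046875)
64 [0.4751642  0.01323237 0.08196269] [0.48996118 0.07859503 0.09825555] [0.48759675 0.07700483 0.09772441] [0.48138896 0.04324482 0.09399765] ((481.3270263671875, 46.13798522949219), (65.54129791259766, 14.709765434265137), 87.7527847290039)
pos [0.58519222 0.15370763 0.24464162] rotvec [2.2000e-03 1.1000e-03 1.5728e+00] shift in target axes mm [-106.1 -100.8   64.6] in current [ 101.2 -105.9   64.4]
```

Emit:
{"method": "play_rows", "body": {"plan": [25,-26,0,0,0,0,25,-27,0,0,0,0,25,-27,0,0,0,0,26,-26,0,0,0,0.173,0,0,0,0,0,0.175,0,0,0,0,0,0.175,0,0,0,0,0,0.175,0,0,0,0,0,0.175,0,0,0,0,0,0.175,0,0,0,0,0,0.175,0,0,0,0,0,0.175,0,0,0,0,0,0.175,0,0,30,0,0,0,0,0,30,0,0,0,0,0,0,0,0,0]}}

```text
clock: 17.42
eef_pos: [0.4815, 0.0465, 0.18]
tool_rot: [0.705, 0.709, -0.003, -0.003]
ft_force: [0.2, 0.1, 0.6]
grip_width: 0.0599
```

```bash
python3 - <<'E'
from h import *
c=bot.camera("wrist");np.savez("w9.npz",**c);cv2.imwrite("pics/w9.png",c["frame"])
E
python3 st.py;python3 grip.py w9.npz; python3 go.py 0.4843 0.0465 0.084 1.5768
```

```text
pos [0.48302892 0.04663864 0.18188988] x [-5.83444369e-03  9.99982931e-01 -3.11187143e-04] y [ 0.99997054  0.00583282 -0.00498901] z [-4.98711300e-03 -3.40286094e-04 -9.99987506e-01]
q [ 9.61716815e-02  2.51374504e-01 -1.42202464e-01  1.18221612e+00
  1.40166399e-04  1.66113396e+00] F [-0.36025486 -0.17768704  0.32210792] [-0.00588468 -0.00570035 -0.01169096] 0.059235565783124174 17.475
yaw 1.5766308038644143
1214 [0.47781204 0.01773813 0.09146951] [0.49035319 0.07647949 0.09907626] [0.48999154 0.07527642 0.09768531] [0.48388455 0.04829493 0.09555388] ((484.0863952636719, 47.113182067871094), (12.499983787536621, 58.7336311340332), 0.08736331015825272)
pos [0.48302892 0.04663864 0.18188988] rotvec [-0.005   0.0003 -0.0002] shift in target axes mm [-0.1  1.3 97.9] in current [-0.1  1.8 97.9]
```

View pics/w9.png

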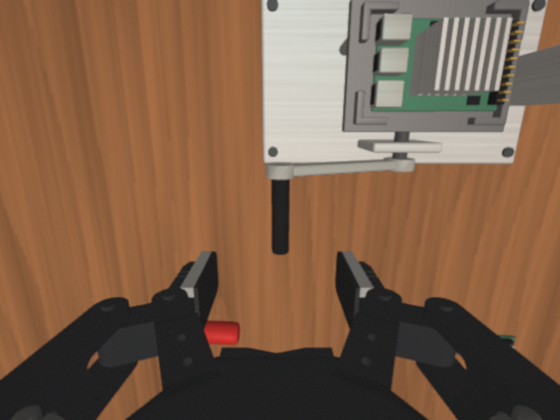

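The grip lies between the fingers, running from (280,180) to (280,250). I descend onto it and close.

Emit:
{"method": "play_rows", "body": {"plan": [0,1,25,0,0,0,0,0,30,0,0,0,0,0,25,0,0,0,0,0,15,0,0,0,0,0,2,0,0,0,0,0,0,0,0,0]}}

```text
clock: 18.23
eef_pos: [0.4865, 0.0469, 0.0874]
tool_rot: [0.705, 0.709, 0.001, 0.0]
ft_force: [-0.0, -1.2, 0.2]
grip_width: 0.0598
```

Emit:
{"method": "play_rows", "body": {"plan": [0,0,0,0,0,0,0,0,0,0,0,0,0,0,0,0,0,0,0,0,0,0,0,0,0,0,0,0,0,0,0,0,0,0,0,0], "hand": 0}}

```text
clock: 18.98
eef_pos: [0.4833, 0.0468, 0.0862]
tool_rot: [0.705, 0.709, -0.002, -0.002]
ft_force: [-4.7, 0.5, 3.7]
grip_width: 0.0116
```

```bash
python3 - <<'E'
from h import *
c=bot.camera("side");np.savez("side10.npz",**c);crop(c["frame"],255,180,55,6,"pics/side10.png")
E
python3 st.py
```

```text
pos [0.4832868  0.04677903 0.08624588] x [-5.94639772e-03  9.99982312e-01  1.26856577e-04] y [ 0.99997167  0.00594692 -0.00461394] z [-4.61461151e-03  9.94166689e-05 -9.99989348e-01]
q [ 9.61663796e-02  3.45014490e-01 -2.87047495e-01  9.43318103e-01
  5.42044151e-04  1.66101474e+00] F [-5.26908464 -0.18863669  3.4373129 ] [ 0.02423845  1.01700426 -0.05064071] 0.011800834906879016 19.025
yaw 1.576742759603242
```

View pics/side10.png

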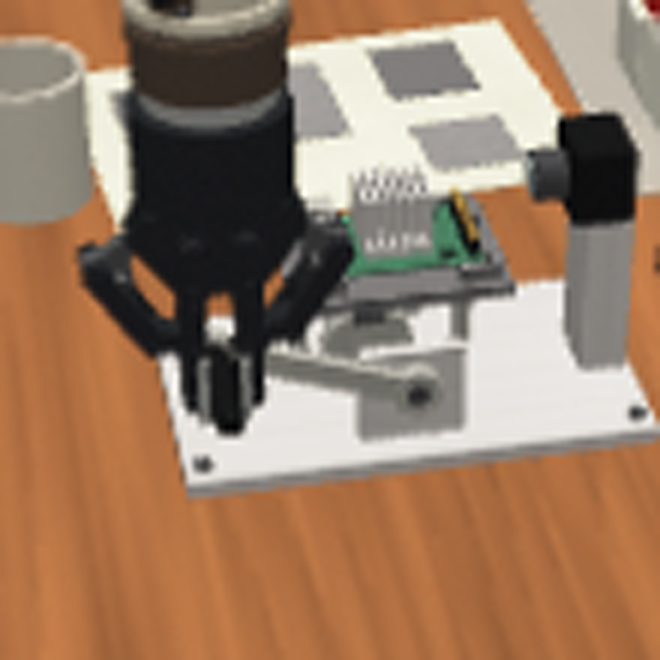

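The grip is held. The reported width of 11.7 mm is a bit under the 14 mm bar, but the fingers clearly straddle it. Lever angle is about 0.387. I swing along the arc (radius 110 mm about (0.586, z 0.05)), first half.

Emit:
{"method": "play_rows", "body": {"plan": [0,3.3,-7.4,0,0,0,0,3.9,-7.2,0,0,0,0,4.4,-6.8,0,0,0,0,4.9,-6.5,0,0,0,0,5.4,-6.1,0,0,0,0,5.8,-5.7,0,0,0,0,6.2,-5.3,0,0,0,0,6.6,-4.8,0,0,0,0,0,0,0,0,0]}}

```text
clock: 20.15
eef_pos: [0.5173, 0.0468, 0.1362]
tool_rot: [0.705, 0.709, -0.007, -0.006]
ft_force: [-24.1, -0.2, 16.6]
grip_width: 0.0113
```

```bash
python3 - <<'E'
from h import *
c=bot.camera("side");np.savez("side11.npz",**c);crop(c["frame"],255,170,55,6,"pics/side11.png")
E
python3 st.py
```

```text
pos [0.51732383 0.04683131 0.13621715] x [-6.45733078e-03  9.99979132e-01 -1.95422568e-04] y [ 0.99981571  0.00645274 -0.01808076] z [-1.80791219e-02 -3.12140003e-04 -9.99836511e-01]
q [ 8.95447042e-02  3.62293213e-01 -1.12813206e-01  1.11372550e+00
  1.30583799e-03  1.65387365e+00] F [-24.324402     0.16626122  16.52639708] [-0.09930118  5.41576416  0.05150976] 0.011661794678513873 20.2
yaw 1.5772537025778608
```

View pics/side11.png

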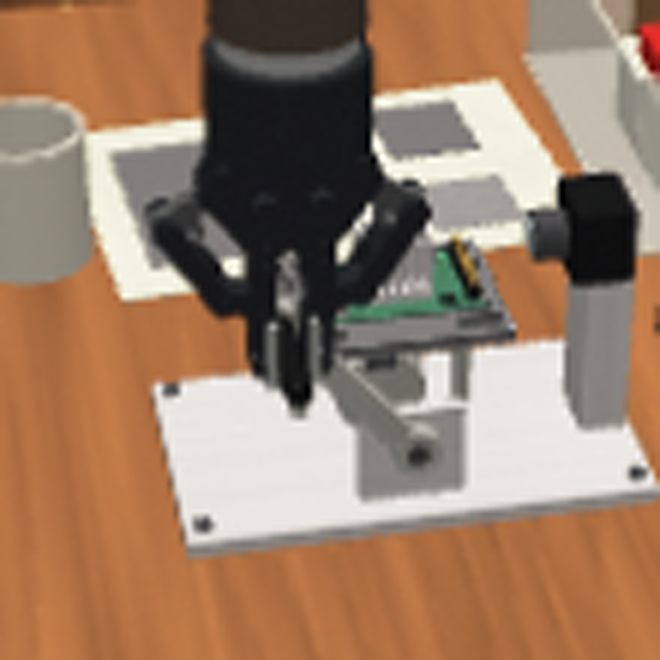

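The force is about 29 N, mostly radial, so my commanded path is slightly inside the true arc. I'll measure the actual lever angle before going on.

```bash
cat > arm.py <<'E'
from h import *
import sys
c=dict(np.load(sys.argv[1]));W=cloud(c)
f=c["frame"].astype(int)
m=(W[...,0]>.46)&(W[...,0]<.70)&(W[...,1]>.070)&(W[...,1]<.092)&(W[...,2]>.03)&(W[...,2]<.18)&(f.min(2)>85)&(f.max(2)-f.min(2)<30)
P=W[m];print(len(P))
im=c["frame"].copy();im[m]=(0,0,255);r,cc=np.nonzero(m);crop(im,int(cc.mean()),int(r.mean()),50,6,"pics/arm_"+sys.argv[1][:-4]+".png")
print("y",np.percentile(P[:,1],[5,50,95]))
l=cv2.fitLine(P[:,[0,2]].astype(np.float32),cv2.DIST_HUBER,0,.001,.001).ravel();print("line",l,"angle",np.arctan2(l[1],-l[0]))
# signed distance of pivot from the line
d=np.array([.586,.05])-l[2:];print("pivot off line",d[0]*l[1]-d[1]*l[0])
m=(W[...,0]>.53)&(W[...,0]<.66)&(W[...,1]>.12)&(W[...,1]<.19)&(W[...,2]<.14)&(f[...,1]>f[...,2]+20)&(f[...,1]>f[...,0])
P2=W[m];print("green z",len(P2),np.median(P2[:,2]))
E
for f in side8 side10 side11; do python3 arm.py $f.npz; done
```

```text
227
y [0.07605954 0.07983237 0.08942363]
line [ 0.93267685 -0.36071306  0.54669917  0.06788001] angle -2.7725604
pivot off line 0.0024999492211943124
green z 103 0.09651204842909333
177
y [0.0762322  0.07978773 0.08725607]
line [ 0.92093277 -0.38972145  0.55351055  0.06367229] angle -2.7412636
pivot off line -7.057774927834645e-05
green z 92 0.09591201631335927
146
y [0.07620943 0.0792655  0.08912595]
line [ 0.5961727  -0.80285627  0.5610781   0.08131012] angle -2.2095218
pivot off line -0.0013424860060686702
green z 80 0.10451642110256315
```

View pics/arm_side11.png

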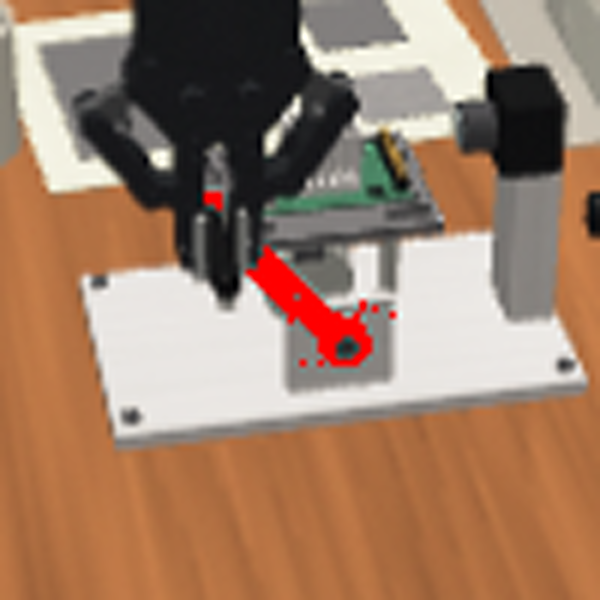

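View pics/arm_side8.png

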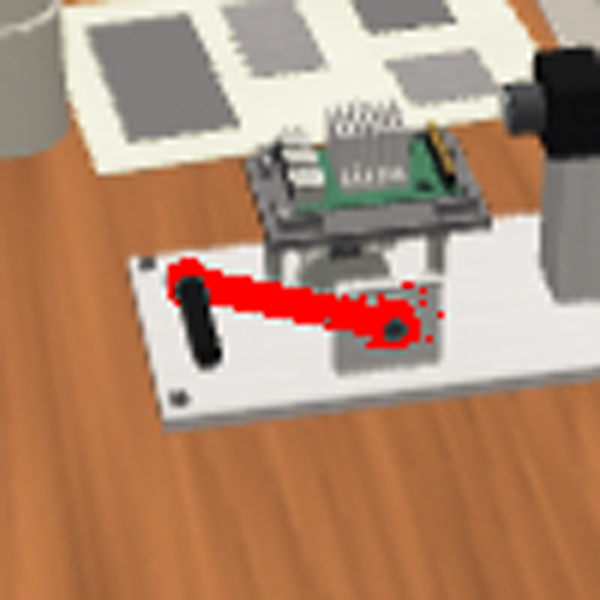

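By vision the lever is at about 0.92 rad and the board has risen 8 mm with it. I relieve the radial load by shifting outward about 4 mm.

Emit:
{"method": "play_rows", "body": {"plan": [0,-1.2,-1.6,0,0,0,0,-1.2,-1.6,0,0,0,0,0,0,0,0,0]}}

```text
clock: 20.58
eef_pos: [0.5195, 0.047, 0.1388]
tool_rot: [0.705, 0.709, -0.003, -0.003]
ft_force: [-10.8, 1.2, 2.3]
grip_width: 0.0114
```

Emit:
{"method": "play_rows", "body": {"plan": [0,6.1,-4.7,0,0,0,0,6.4,-4.2,0,0,0,0,6.8,-3.3,0,0,0,0,7,-2.8,0,0,0,0,0,0,0,0,0]}}

```text
clock: 21.2
eef_pos: [0.5461, 0.0471, 0.1554]
tool_rot: [0.705, 0.709, -0.003, -0.003]
ft_force: [-13.8, 0.4, 9.9]
grip_width: 0.0114
```

```bash
python3 - <<'E'
from h import *
c=bot.camera("side");np.savez("side12.npz",**c)
E
python3 st.py; python3 arm.py side12.npz
```

```text
pos [0.54612172 0.04711825 0.15542681] x [-6.18317256e-03  9.99980884e-01 -2.08828037e-06] y [ 0.9999486   0.00618296 -0.00803522] z [-8.03505777e-03 -5.17713513e-05 -9.99967717e-01]
q [ 8.57252200e-02  3.92227810e-01 -1.37601543e-02  1.17281843e+00
  6.36382556e-04  1.65033579e+00] F [-14.08477048  -0.20308659   9.84406474] [0.00436779 3.36713199 0.01500937] 0.01168700479473394 21.25
yaw 1.5769795387550343
132
y [0.07684359 0.07991692 0.09116817]
line [ 0.32727626 -0.9449287   0.5726088   0.08532003] angle -1.904216
pivot off line -0.0010942939761680974
green z 66 0.10768442750646151
```

View pics/arm_side12.png

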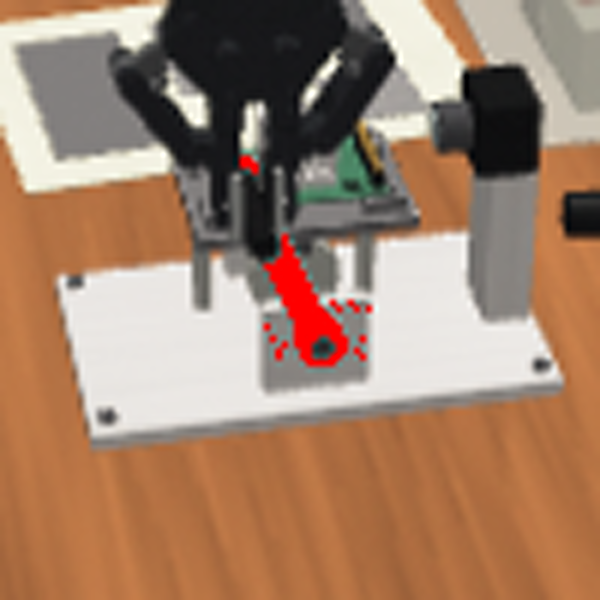

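Vision puts the lever at 1.237 rad and the load is now moderate. I continue toward the top with a little more outward relief.

Emit:
{"method": "play_rows", "body": {"plan": [0,6.8,-4,0,0,0,0,7.3,-2.3,0,0,0,0,7.5,-1.3,0,0,0,0,7.5,-0.7,0,0,0,0,0,0,0,0,0,0,0,0,0,0,0]}}

```text
clock: 22.0
eef_pos: [0.5773, 0.0473, 0.1648]
tool_rot: [0.705, 0.709, -0.001, -0.001]
ft_force: [-9.6, 0.1, 10.4]
grip_width: 0.0114
```

```bash
python3 - <<'E'
from h import *
for n in ["side","scene","wrist"]:
    c=bot.camera(n);np.savez(n+"13.npz",**c)
cv2.imwrite("pics/w13.png",c["frame"])
E
python3 st.py; python3 arm.py side13.npz; python3 arm.py wrist13.npz
```

```text
pos [0.57735304 0.04729885 0.16476786] x [-6.01369049e-03  9.99981913e-01  9.23153819e-05] y [ 0.99997784  0.00601393 -0.00285414] z [-2.85463858e-03  7.51494518e-05 -9.99995923e-01]
q [8.15857912e-02 4.40858248e-01 8.68815537e-02 1.21965866e+00
 3.07539151e-04 1.64636782e+00] F [-9.83710677 -0.55798644  9.81138583] [-0.08727735  2.60968665  0.07677042] 0.011688301637618083 22.15
yaw 1.5768100535618899
144
y [0.076028   0.07940121 0.09043071]
line [ 0.04656402 -0.9989153   0.5803774   0.08259517] angle -1.6173773
pivot off line -0.004098739071743014
green z 40 0.10933365037843401
1990
y [0.0793441  0.08687687 0.08823515]
line [ 0.09326719 -0.9956411   0.579758    0.1421624 ] angle -1.6641994
pivot off line 0.0023809242863391984
green z 5272 0.11043341296067377
```

View pics/arm_side13.png

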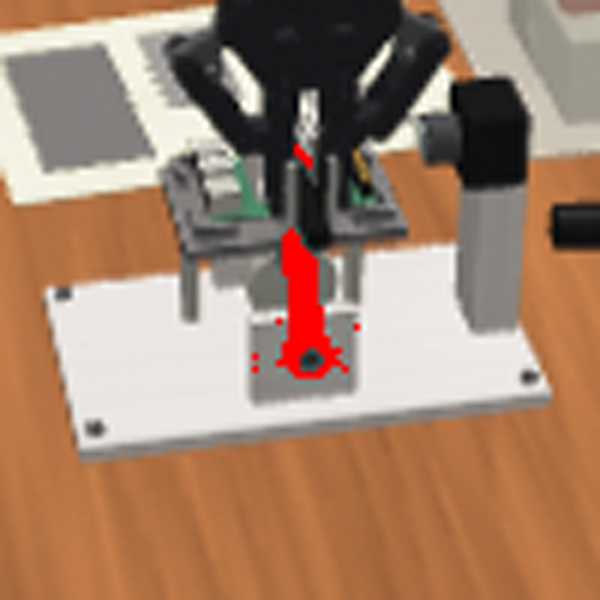

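View pics/w13.png

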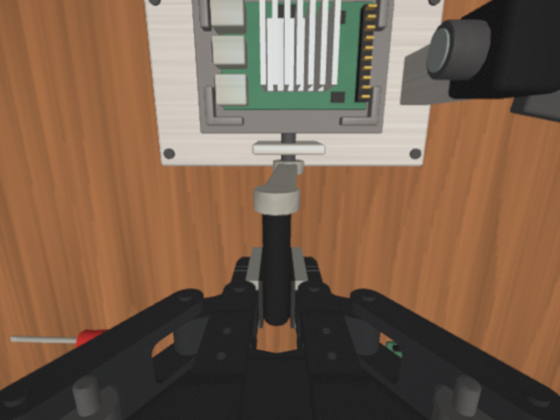

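The wrist view shows the bar well inside the jaws at (277,265), with the cap (278,195) still left of the pivot hub (290,165), so it is slightly short of upright. I'll measure that offset within one camera.

```bash
cat > top.py <<'E'
from h import *
import sys
c=dict(np.load(sys.argv[1]));W=cloud(c);f=c["frame"].astype(int)
def st(nm,m):
    n,l,s,ce=cv2.connectedComponentsWithStats(m.astype(np.uint8))
    if n<2: print(nm,"none");return
    i=1+s[1:,4].argmax();P=W[l==i];lo,hi=np.percentile(P,[2,98],axis=0);print(nm,len(P),"px",np.round(ce[i]),"lo",np.round(lo,4),"hi",np.round(hi,4),"midx",round((lo[0]+hi[0])/2,4))
X,Y,Z=W[...,0],W[...,1],W[...,2];ok=(abs(X-.58)<.08)
st("grip cap/arm end",ok&(f.min(2)>70)&(Y>.06)&(Y<.1)&(Z>.145)&(Z<.185))
st("black bar",ok&(f.max(2)<60)&(Y>.055)&(Y<.085)&(Z>.13)&(Z<.185))
st("hub",ok&(Y>.06)&(Y<.1)&(Z>.03)&(Z<.075)&(f.max(2)-f.min(2)<30))
st("plate",ok&(Y>.1)&(Y<.2)&(Z>.095)&(Z<.115)&(f.max(2)-f.min(2)<30))
m=ok&(f[...,1]>f[...,2]+20)&(f[...,1]>f[...,0])&(Z>.09)&(Z<.125);st("green",m);print("green z",np.median(Z[m]))
for y in (.078,.080,.082,.084,.086):
    m=ok&(abs(Y-y)<.001)&(Z>.145)&(f.min(2)>50);  print(y,m.sum(),np.nanmin(X[m]) if m.any() else 0,np.nanmax(X[m]) if m.any() else 0)
E
python3 top.py wrist13.npz
python3 - <<'E'
import cv2;i=cv2.imread("pics/w13.png")[130:260,210:360];cv2.imwrite("pics/w13c.png",cv2.resize(i,None,fx=5,fy=4.5))
E
```

```text
grip cap/arm end 1326 px [276. 199.] lo [0.5677 0.0782 0.1524] hi [0.5874 0.0883 0.1716] midx 0.5775
black bar 1299 px [276. 240.] lo [0.571  0.0556 0.1629] hi [0.5842 0.0761 0.1823] midx 0.5776
hub 909 px [289. 155.] lo [0.5609 0.0813 0.0511] hi [0.6125 0.0999 0.0728] midx 0.5867
plate 8473 px [290.  88.] lo [0.5297 0.1121 0.1011] hi [0.6426 0.1811 0.1125] midx 0.5862
green 5023 px [303.  68.] lo [0.5521 0.1256 0.109 ] hi [0.623  0.1794 0.1121] midx 0.5876
green z 0.11043235340442392
0.078 63 0.5676538186652386 0.5881704948992595
0.08 193 0.567017386002032 0.5881100682580981
0.082 199 0.5670777701500809 0.5880470481756763
0.084 195 0.5671685928416889 0.5879819209931474
0.086 207 0.5663765711891603 0.587852113207428
```

View pics/w13c.png

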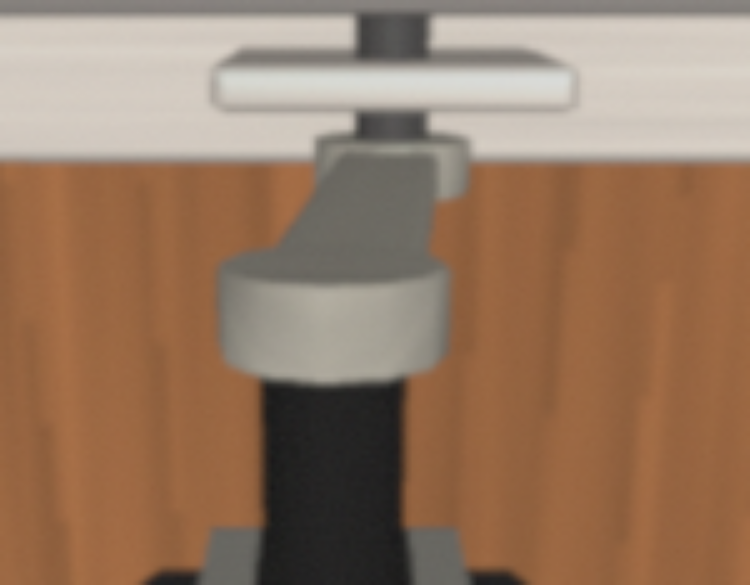

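Within the wrist camera, the bar is at x=0.5776 and the pivot/plate centre at 0.5864, so the lever is at about 1.49 rad. About 8.8 mm to go.

Emit:
{"method": "play_rows", "body": {"plan": [0,4.5,-0.3,0,0,0,0,4.2,0,0,0,0,0,0,0,0,0,0,0,0,0,0,0,0]}}

```text
clock: 22.65
eef_pos: [0.5871, 0.0474, 0.165]
tool_rot: [0.705, 0.709, -0.0, -0.0]
ft_force: [-8.0, 0.9, 6.3]
grip_width: 0.0114
```

```bash
python3 - <<'E'
from h import *
for n in ["wrist","side"]:
    c=bot.camera(n);np.savez(n+"14.npz",**c)
E
python3 st.py; python3 top.py wrist14.npz|head -6;python3 arm.py side14.npz
```

```text
pos [0.58712836 0.04740602 0.16498229] x [-5.98422286e-03  9.99982088e-01  1.12500154e-04] y [ 9.99981870e-01  5.98429681e-03 -6.68938121e-04] z [-6.69599373e-04  1.08495040e-04 -9.99999770e-01]
q [8.04869548e-02 4.57906332e-01 1.14370858e-01 1.22791956e+00
 1.61979651e-04 1.64529893e+00] F [-7.09391949 -0.31897873  6.27107879] [ 0.02343337  1.62907648 -0.01179442] 0.0113028511651061 22.75
yaw 1.576780585408239
grip cap/arm end 1354 px [276. 199.] lo [0.577  0.0783 0.1527] hi [0.5972 0.0884 0.1721] midx 0.5871
black bar 1302 px [276. 240.] lo [0.5808 0.0554 0.1633] hi [0.5939 0.0761 0.1826] midx 0.5873
hub 900 px [275. 155.] lo [0.5606 0.0813 0.0506] hi [0.6127 0.0999 0.0701] midx 0.5866
plate 8674 px [278.  87.] lo [0.5297 0.1121 0.1011] hi [0.6427 0.1812 0.1129] midx 0.5862
green 5019 px [290.  69.] lo [0.5522 0.1254 0.109 ] hi [0.6232 0.1795 0.112 ] midx 0.5877
green z 0.11050578427484961
149
y [0.07590597 0.07990934 0.09102717]
line [0.00889798 0.9999604  0.5831404  0.07493356] angle 1.5796945
pivot off line 0.0030813718470188993
green z 39 0.10925228959317124
```

The bar is now at 0.5872 and the hub at 0.5866, so the angle is about 1.576 rad. I hold still for a second and verify.

Emit:
{"method": "play_rows", "body": {"plan": [0,-0.3,0,0,0,0,0,0,0,0,0,0,0,0,0,0,0,0,0,0,0,0,0,0,0,0,0,0,0,0,0,0,0,0,0,0,0,0,0,0,0,0,0,0,0,0,0,0]}}

```text
clock: 23.75
eef_pos: [0.5871, 0.0474, 0.165]
tool_rot: [0.705, 0.709, -0.0, -0.0]
ft_force: [-8.0, -0.1, 7.0]
grip_width: 0.0116
```

```bash
python3 - <<'E'
from h import *
for n in ["wrist","side"]:
    c=bot.camera(n);np.savez(n+"15.npz",**c)
    if n=="wrist": cv2.imwrite("pics/w15.png",c["frame"])
    else: crop(c["frame"],268,165,50,6,"pics/side15.png")
E
python3 st.py; python3 top.py wrist15.npz|head -6;python3 arm.py side15.npz
```

```text
pos [0.58708755 0.04740957 0.16496211] x [-5.97490846e-03  9.99982137e-01  1.63482592e-04] y [ 9.99982134e-01  5.97493802e-03 -1.80952898e-04] z [-1.81926464e-04  1.62398495e-04 -9.99999970e-01]
q [8.04913243e-02 4.57466234e-01 1.13618176e-01 1.22711655e+00
 1.76500396e-04 1.64531268e+00] F [-7.11029418  1.10106655  6.26487143] [-0.00434368  1.43237411 -0.02543763] 0.011113306663166747 23.85
yaw 1.5767712708837507
grip cap/arm end 1352 px [276. 199.] lo [0.5769 0.0782 0.1527] hi [0.5972 0.0884 0.1721] midx 0.5871
black bar 1294 px [276. 240.] lo [0.5808 0.0556 0.1635] hi [0.5939 0.0761 0.1826] midx 0.5874
hub 897 px [275. 155.] lo [0.5605 0.0809 0.0503] hi [0.6123 0.0999 0.0704] midx 0.5864
plate 8673 px [278.  87.] lo [0.5297 0.1121 0.1012] hi [0.6427 0.1811 0.1128] midx 0.5862
green 5015 px [290.  69.] lo [0.5521 0.1254 0.1091] hi [0.6232 0.1795 0.1121] midx 0.5877
green z 0.11050509093372898
148
y [0.07600539 0.07938261 0.09057253]
line [0.05662732 0.9983954  0.5823506  0.08324041] angle 1.627454
pivot off line 0.005525847967368911
green z 39 0.10910318833534827
```

View pics/w15.png

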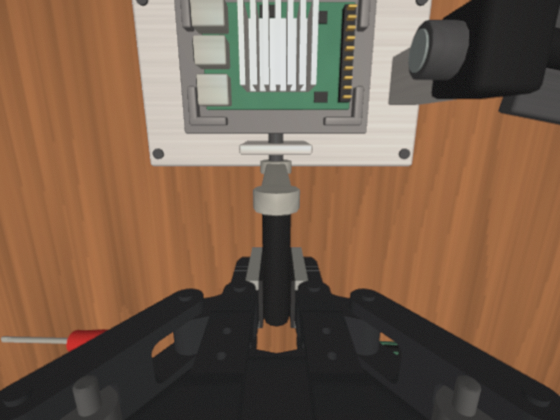

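View pics/side15.png

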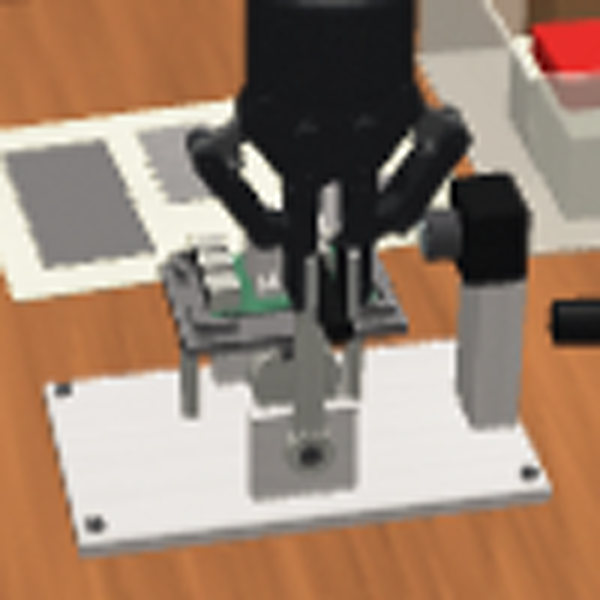

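The arm is upright: in the wrist view the cap (277,198), hub (276,165) and bar are in line. The board lies square between the lips, raised to z=0.1105, and the reading holds steady over a second. The side camera's line fit (1.58 to 1.63) is noisy because the fingers hide the arm. I hand the job in.

```bash
python3 -c "
from workcell import bot
print(bot.job_done())"
```

```text
the job is handed in; nothing more can be done
None
```

The board is in the nest and the lever is held upright by its grip; I handed the job in at about 24 s of the 48 s allowed.

**Board:** I took the green board by its heat sink, lowered it into the nest and let go. The ports face the robot, because joint 6 reached its limit the other way round. After release it sat flat (tilt under 0.3°), square to 0.3° and within about 1 mm of the nest centre.

**Lever:** I pinched the grip from above and swung it up along its arc. The last wrist picture puts the grip within 1 mm of directly above the pivot, so the angle is about 1.575–1.58 rad. The board rose with the nest by about 13 mm, as expected, and stayed between the lips. The pose held steady over about a second with a push of about 8 N along x.

**Checks that disagreed or were less clean:**
- **Side camera angle:** its fit of the lever arm gave 1.58 and then 1.63 rad. The fingers hide part of the arm there, so I trusted the wrist view.
- **Swing force:** it reached about 29 N, mostly along the arm, before I eased the path outward.
- **Grip position:** the grip slid several millimetres toward the fingertips during the swing but stayed on the pads.
- **Grip width:** the fingers read about 11.5 mm on a 14 mm bar.

I did not aim for or touch any of the bystander objects, but I took no final picture of the whole table to confirm that.

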